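# Slide the coaster between the tile racks to the glass

## Robot

A 6-joint arm with a two-finger parallel gripper is mounted at the origin on the work surface. World frame = base frame: x ahead of the robot, y to its left, z up, the work surface at z = 0. Lengths are in m, angles in degrees, forces in N, time in s.
With the tool pointing down it reaches from about 0.4 to 0.825 m from the base axis. Payload 7 kg.
Tool frame: the origin (TCP) lies midway between the tips of the shut fingers; the grasp point (between the pads) lies 19 mm behind it; z points along the fingers, y is the direction in which the jaws open and shut (so a half turn about z gives the same grasp; the last joint's range is limited). The gripper opens to 88 mm and grips with 3 to 60 N. Pads are 19 mm wide; open, the fingers measure 130 mm over their backs; the gripper's body (78 mm by 193 mm) begins 47 mm behind the grasp point.
Start: joints at [-53.967, 20.546, 0.682, 0, -70.136, -16.507], TCP at [0.226, -0.636, 0.227] pointing down, gripper open.
Joint ranges: [-176.03, 176.03], [-82.01, 121.73], [-58.28, 71.71], [-173.87, 95.51], [-174.79, -0.11], [-173.66, 173.66]. Speed limits (degrees/s): [136.94, 136.94, 172.46, 180, 180, 180].

## Interface

Orientations are given as [roll, pitch, yaw] about the fixed x, y, z axes, in that order (R = Rz(yaw) Ry(pitch) Rx(roll)).
In Python, from plant import ctrl, snapshot gives the robot as it stands.
- The arm moves only by the shell command python3 -m pendant 'ROWS'. ROWS is JSON, a list of rows, each a list of 7 numbers: the shift along the tool's x, y, z in m, then the turn, a rotation vector about the tool's x, y, z in rad, then the opening, from -1 (shut) to 1 (fully open), so that 0 is half open. In form: [[x, y, z, ax, ay, az, jaw], ...]. A call has 1 to 12 rows; each row is the pose to reach, as a shift and turn from the pose commanded when the call began, along the tool's axes at that moment; what a row does not reach only later rows make up. A row lasts 1/8 s, in which the tool goes at most 62.5 mm and 10.7 degrees, less where a joint would pass 70% of its speed; a pose out of reach is approached as far as the arm can. A call with a gripper value outside its range is refused whole. The fingers move at their own pace and stop on an object; the grip force is fixed at half the most. Time passes only in rows, so rows that repeat a pose let the fingers close. It gives the time, the measured TCP pose, the force and the opening at its end, in the units of the state.
- ctrl.get_obs(): the state, without advancing time (a new reading comes with each control period).
- snapshot(name): name is "scene" or "top"; returns a dict with "image" (420x560x3 uint8, blue, green, red), "mtx" (3x3 intrinsics, pixels), "eye" and "attitude" of the camera in the world. Camera axes: x right, y up, looking along -z (the intrinsics and any distortion apply to the point x, -y, -z); pixel columns grow to the right and rows downward; lengths in m; the calibration is good to about 2 mm. A picture is of the moment at which its call begins. There is no depth.
- ctrl.close_job(): hands the job in, once; it reports no verdict.
The state is a dict: "clock": time; "joint_pos": joint angles; "qvel": joint speeds; "tau": joint torques, N m; "tool_pos": TCP position; "orientation": TCP orientation; "force": force on the tool from outside, world axes, zero at the start; "moment": the same for the moment, N m; "opening": finger opening in m.
Only numpy, scipy, OpenCV 4.12 (cv2) and the standard library are available. Lean on these libraries where they do the work, as an engineer would, in place of code of your own. Each camera call takes 0.05 s, during which the arm holds its last target.

## Task

The player across the dominoes table has his amber glass standing on the bare wood: slide him the square stainless steel coaster. Push it gently with the fingertips, flat along the table top, through the gap between the two wooden tile racks until it lies wholly clear of them on the far side, in front of the glass and not touching it. Do not grip or lift the coaster or pass it over or round the racks, and leave the glass, the cup and all the dominoes as they are.

Things in the scene. Friction and masses are not known exactly. Their poses are not given: they have to be found in the camera images.
- coaster: Loose square stainless steel coaster, 95 x 95 mm, corners rounded to 12 mm, 0.14 to 0.24 kg: a floor 4 mm thick with a rim 3 mm thick all round, outer faces upright, top 10 mm above the table. Origin: centre of its underside; x, y square to its sides. It lies on the near side of the racks, up to 0.4 rad out of square with them and up to 50 mm off the middle of the gap.
- racks: Two dark wooden tile racks, end to end, 103 mm apart; they do not move. Origin: on the table, mid-gap; x through the gap, away from the robot; y along the racks; z up. Racks fill x -22.5 to 22.5 mm, y 51.5 to 251.5 mm on both sides. Heights: ends at the gap 31 mm, back rest (robot's side) 38, standing tiles 39. The coaster is wholly clear, on the far side, with its centre beyond x = 70 mm.
- glass: Empty amber glass tumbler standing on the table on the far side of the racks, about 198 to 212 mm from the middle of the gap and at most 30 mm off its middle line; mouth 72 mm across, 95 mm high, 0.22 kg. Origin: centre of its underside, z up. Bystander.
- cup: Grey ceramic cup with one handle (towards its own +y), 76 mm across without the handle, 72 mm high, on the near side of the racks, beside the work. Origin: centre of its underside. Bystander.
- tile_flat1: Bone-white plastic domino, 50 x 25 x 11 mm, lying face down on the table on the near side of the racks. Origin: centre of its underside, x along its length. Bystander.
- tile_flat2: As tile_flat1: a second domino lying face down on the near side.
- tile_rack1: Bone-white domino standing on its long edge in the groove of the rack at +y (racks' frame), top 39 mm above the table. Origin: centre of its underside. Bystander.
- tile_rack2: As tile_rack1, the next domino in the same rack.
- tile_rack3: As tile_rack1, but in the rack at -y.
Mind the look-alikes: they are no part of the job. Of the things that look like the coaster, take the one that is farthest from the robot's base at the start.

How it is judged (in metres and radians):
On the way:
1. the coaster is in the gap, between the ends of the two racks (x of coaster in the frame of racks between -0.03 and 0.03 m and y of coaster in the frame of racks between -0.01 and 0.01 m and height (world z) of coaster below 0.005 m), for 0.05 s.
At the end, for the whole second after the job is handed in: The coaster lies flat and at rest on the table on the far side of the racks: its centre at least 69 mm past the middle line of the racks, within 60 mm of the middle line of the gap and within 190 mm of the glass, which stands upright and does not touch it (x of coaster in the frame of racks above 0.069 m and y of coaster in the frame of racks between -0.06 and 0.06 m and horizontal distance between coaster and glass below 0.19 m and height (world z) of coaster below 0.004 m and angle between each of coaster, glass's own z axis and vertical below 0.05 rad and linear speed of coaster below 0.01 m/s and contact force between coaster and glass below 0.05 N).
It fails at once if the coaster is lifted or tipped off the table top (height (world z) of coaster above 0.008 m or angle between coaster's own z axis and vertical above 0.15 rad).
It fails at once if the coaster is gripped or forced (over 30 N from the fingers) (contact force between the fingers and coaster above 30 N).
It fails at once if the coaster knocks the glass, or the glass is moved by more than 8 mm (contact force between coaster and glass above 0.2 N or distance of glass from where it was at the start of the episode above 0.008 m).
It fails at once if the cup is moved by more than 15 mm (distance of cup from where it was at the start of the episode above 0.015 m).
It fails at once if a domino is moved by more than 15 mm (distance of any of tile_flat1, tile_flat2, tile_rack1, tile_rack2, tile_rack3 from where it was at the start of the episode above 0.015 m).
It also fails if it takes over 58 s, if anything falls off the work surface, if the arm or the gripper's body presses on something with over 40 N, if the wrist force passes 120 N, or if a joint passes its speed limit or range.

## Working session

There is one attempt and no reset: what is moved stays moved. The work goes in short steps, Python scripts to look and compute and a shell command to move; the robot and the scene stay as the last step left them, time stands still between calls to the robot, and variables do not carry over. Pictures are saved under pics/ and viewed, and the job is handed in when it is done.

```bash
ls; mkdir -p pics
python3 - <<'E'
from plant import ctrl, snapshot
import cv2
o=ctrl.get_obs();print(o)
for n in("scene","top"):
    s=snapshot(n);cv2.imwrite(f"pics/{n}0.png",s["image"]);print(n,s["mtx"],s["eye"],s["attitude"],[k for k in s])
E
```

```text
pics
{'clock': 0.0, 'joint_pos': array([-5.39658249e+01,  2.05926333e+01,  6.33725195e-01, -2.03877849e-02,
       -7.01360635e+01, -1.65066402e+01]), 'qvel': array([ 0.04204416, -0.00811752,  0.00458806,  0.02551952,  0.01692595,
        0.10007228]), 'tau': array([-3.66342128e-04, -5.82713699e+01,  2.93048483e+01,  6.99690118e+00,
        6.88182103e-03, -1.54354439e-04]), 'tool_pos': array([ 0.22543328, -0.63572036,  0.22560796]), 'orientation': array([ 1.79903497e+02, -8.61079320e-03, -1.60479401e+02]), 'force': array([ 1.06071553, -0.31556149,  0.1683582 ]), 'moment': array([-0.03207096, -0.02347308, -0.02750033]), 'opening': 0.08747348913444788}
scene [[385.15959533   0.         272.68726488]
 [  0.         385.15959533 210.43783696]
 [  0.           0.           1.        ]] [0.80822023 0.42277176 0.62225296] [ 4.04753956e+01 -2.11870997e-03  1.46558766e+02] ['image', 'mtx', 'eye', 'attitude']
top [[546.82847695   0.         280.46260896]
 [  0.         546.82847695 203.09626884]
 [  0.           0.           1.        ]] [3.46374777e-01 5.73946311e-04 1.30210576e+00] [  8.57579235   0.53641268 -89.36079007] ['image', 'mtx', 'eye', 'attitude']
```

View pics/scene0.png

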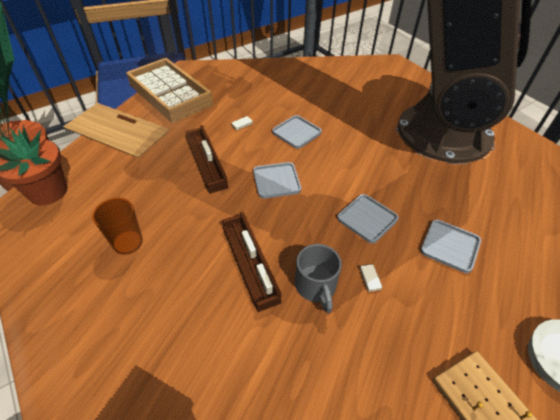

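View pics/top0.png

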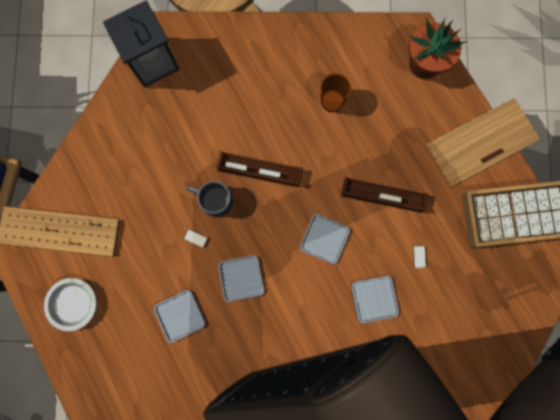

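Coaster candidates in the top view are at (325,239), (242,278), (180,316) and (376,299). I'll locate each one and compare its distance from the base.

```bash
cat > h.py <<'E'
import numpy as np, cv2
from scipy.spatial.transform import Rotation as Ro
def ray(s,u,v):
    R=Ro.from_euler('xyz',s["attitude"],degrees=True).as_matrix()
    d=np.linalg.inv(s["mtx"])@[u,v,1.]
    return np.array(s["eye"]),R@[d[0],-d[1],-d[2]]
def pix2w(s,u,v,z=0.):
    e,d=ray(s,u,v);return (e+d*(z-e[2])/d[2])[:2]
def w2pix(s,p):
    R=Ro.from_euler('xyz',s["attitude"],degrees=True).as_matrix()
    c=R.T@(np.array(p)-s["eye"]);c=s["mtx"]@[c[0],-c[1],-c[2]];return c[:2]/c[2]
def crop(s,name,u0,v0,u1,v1,f):
    cv2.imwrite(name,cv2.resize(s["image"][v0:v1,u0:u1],None,fx=f,fy=f,interpolation=cv2.INTER_CUBIC))
E
python3 - <<'E'
from plant import ctrl, snapshot
from h import *
s=snapshot("top")
for p in[(325,239),(242,278),(180,316),(376,299)]:
    w=pix2w(s,*p,.008);print(p,w,np.hypot(*w))
crop(s,"pics/c1.png",290,170,450,270,5)
crop(s,"pics/c2.png",180,130,340,250,5)
s=snapshot("scene")
crop(s,"pics/c3.png",180,110,340,220,5)
E
```

```text
(325, 239) [ 0.45643804 -0.091564  ] 0.46553157704246007
(242, 278) [0.36277295 0.10313652] 0.37714897787665175
(180, 316) [0.27365385 0.24548768] 0.36762838566416745
(376, 299) [ 0.31778428 -0.2100636 ] 0.38093774371898026
```

View pics/c1.png

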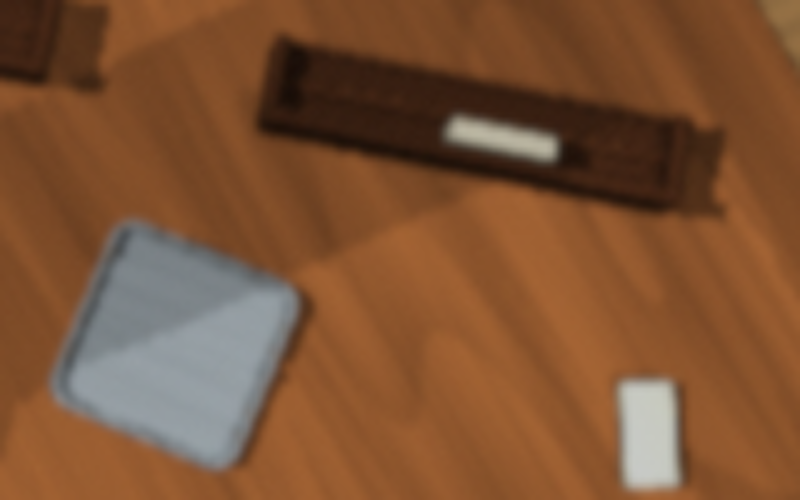

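View pics/c2.png

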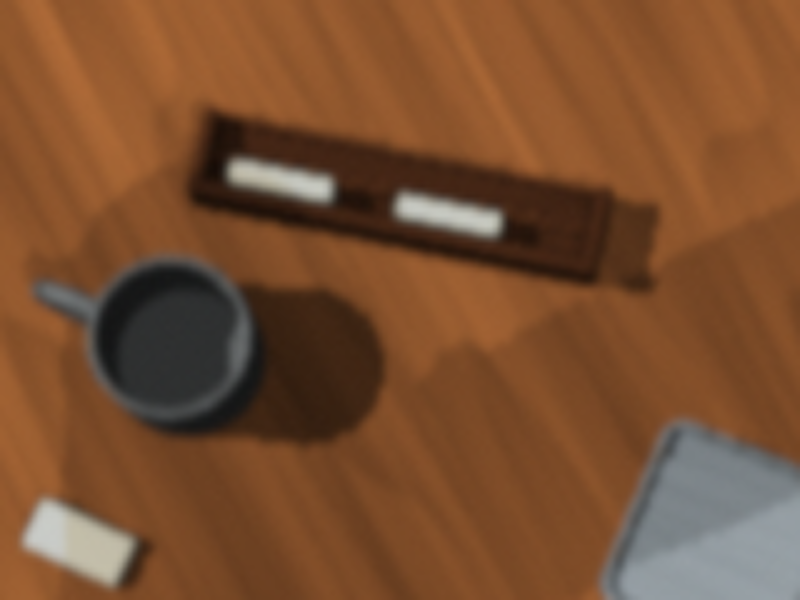

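View pics/c3.png

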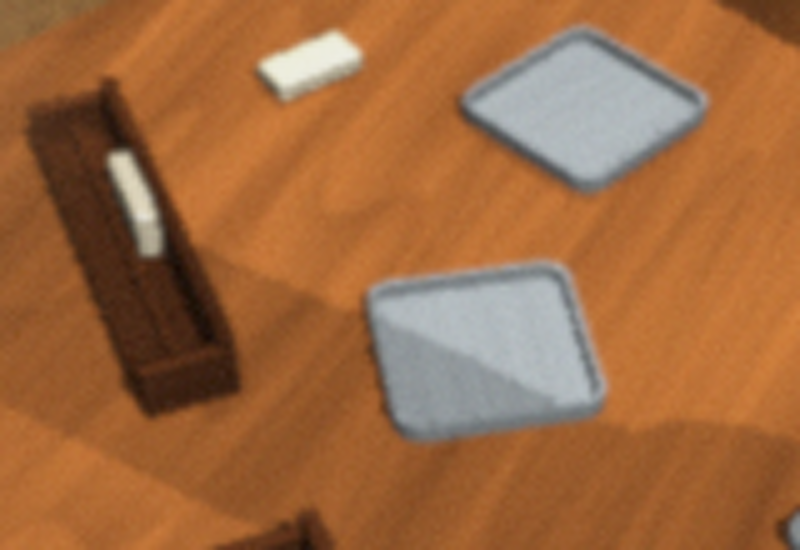

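The coaster at top (325,239) is 0.466 m from the base, and the other three are at most 0.381 m away. It is also the one lying before the gap, so I'll take it. Next I'll fit the rack, coaster and glass poses and check them with overlays.

```bash
cat > fit.py <<'E'
from plant import ctrl, snapshot
from h import *
import sys
from scipy.optimize import least_squares
s=snapshot("top"); sc=snapshot("scene")
c=lambda p,o:np.array([o[0]+(p[0]+.5)/5-.5,o[1]+(p[1]+.5)/5-.5])
A=(290,170);B=(180,130)
pts=[((22.5,-51.5,31),c((280,38),A)),((-22.5,-51.5,0),c((260,130),A)),((-22.5,-251.5,0),c((662,210),A)),((22.5,-251.5,31),c((690,118),A)),
((22.5,251.5,31),c((205,108),B)),((-22.5,251.5,0),c((192,203),B)),((-22.5,51.5,0),c((597,283),B)),((22.5,51.5,31),c((612,190),B))]
def T(q,p):
    a=q[2];p=np.array(p)/1000
    return np.array([q[0]+np.cos(a)*p[0]-np.sin(a)*p[1],q[1]+np.sin(a)*p[0]+np.cos(a)*p[1],p[2]])
r=least_squares(lambda q:np.concatenate([w2pix(s,T(q,p))-u for p,u in pts]),[.56,-.07,-.15])
rk=r.x;print("rack",rk,np.round(r.fun,1))
# coaster corners via colour segmentation
im=s["image"];hsv=cv2.cvtColor(im,cv2.COLOR_BGR2HSV)
m=((hsv[...,1]<90)&(hsv[...,2]>60)).astype(np.uint8); m[:, :285]=0;m[:,365:]=0;m[:205]=0;m[:,:][272:]=0
n,l,st,ce=cv2.connectedComponentsWithStats(m);k=1+st[1:,4].argmax()
ct=max(cv2.findContours((l==k).astype(np.uint8),cv2.RETR_EXTERNAL,cv2.CHAIN_APPROX_NONE)[0],key=len)[:,0]
w=np.array([pix2w(s,*p,.007) for p in ct],np.float32)
(cx,cy),sz,an=cv2.minAreaRect(w*1000);print("coaster",cx/1000,cy/1000,sz,an)
co=np.array([cx/1000,cy/1000,np.deg2rad(an)])
d=co[:2]-rk[:2];a=rk[2];print("in rack frame",np.array([[np.cos(a),np.sin(a)],[-np.sin(a),np.cos(a)]])@d, "rel yaw deg",np.rad2deg(co[2]-a))
def draw(s,f,o,wh,name):
    im=cv2.resize(s["image"][o[1]:o[1]+wh[1],o[0]:o[0]+wh[0]],None,fx=f,fy=f,interpolation=cv2.INTER_CUBIC)
    def L(q,P,col):
        u=[((w2pix(s,T(q,p))-o+.5)*f) for p in P]
        cv2.polylines(im,[np.round(u).astype(int)],False,col,1)
    for sg in(1,-1):
        for z,col in((0,(0,255,255)),(31,(0,255,0)),(38,(255,255,0))):
            y0,y1=51.5*sg,251.5*sg
            if z<38:L(rk,[(-22.5,y0,z),(22.5,y0,z),(22.5,y1,z),(-22.5,y1,z),(-22.5,y0,z)],col)
            else:L(rk,[(-22.5,y0,z),(-22.5,y1,z)],col)
    for z in(0,10):
        L(co,[(x,y,z) for x,y in((47.5,35.5),(47.5,-35.5),(35.5,-47.5),(-35.5,-47.5),(-47.5,-35.5),(-47.5,35.5),(-35.5,47.5),(35.5,47.5),(47.5,35.5))],(255,0,255) if z else (255,0,0))
    L(rk,[(-80,0,0),(200,0,0)],(255,255,255))
    cv2.imwrite(name,im)
draw(s,3,np.array((200,70)),(240,200),"pics/o_top.png")
draw(sc,3,np.array((90,110)),(240,200),"pics/o_sc.png")
np.save("rk.npy",rk)
E
python3 fit.py
```

```text
rack [ 0.59319098 -0.08307229 -0.19508302] [-0.3 -1.6 -1.2  0.5  0.4  1.2  1.3 -0.7 -0.1 -0.9 -0.1  0.9 -0.5  1.3
  0.6 -0.7]
coaster 0.45818118286132814 -0.0906513442993164 (97.31755065917969, 97.59375762939453) 67.42383575439453
in rack frame [-0.13097969 -0.03360667] rel yaw deg 78.60126928908849
```

View pics/o_top.png

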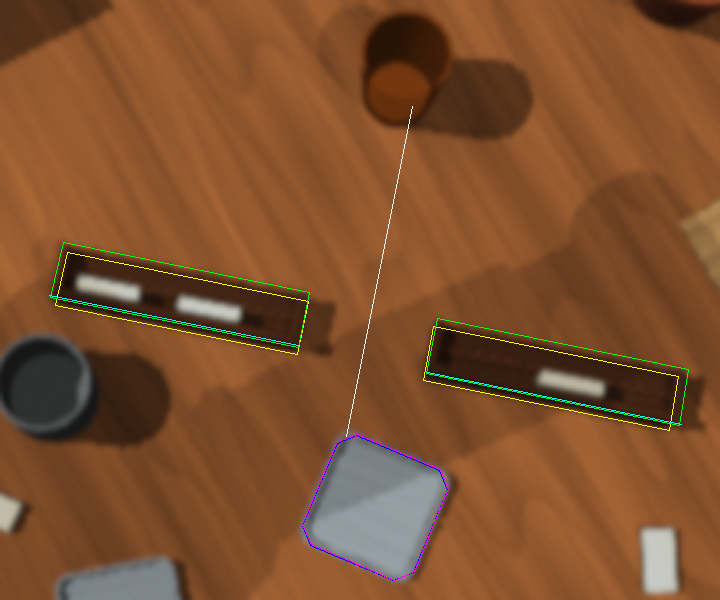

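View pics/o_sc.png

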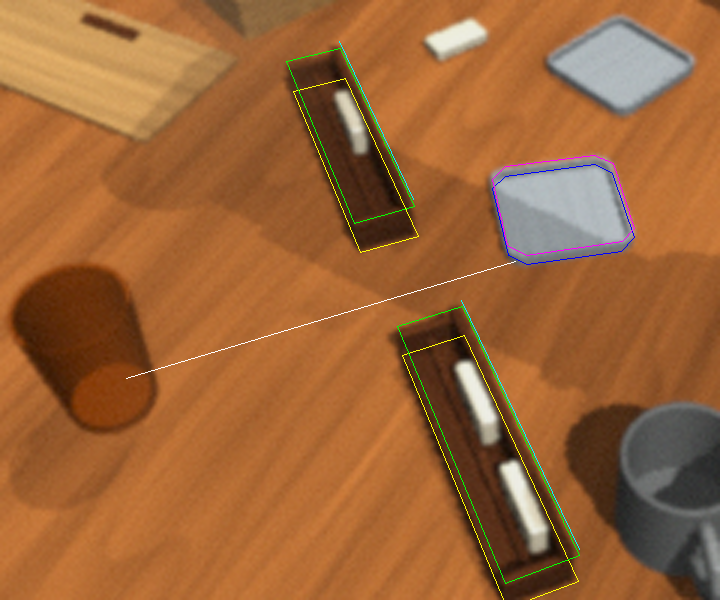

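The overlays agree with both pictures: the racks at (0.593, -0.083) with yaw -11.2°. In the rack frame the coaster is at (-131, -34) mm and turned -11.4°.

1. Push it sideways (+y) with the two fingertips, square to the racks. This centres and aligns it.
2. Push it through the gap from behind.

First I'll go to the coaster's -y side.

```bash
python3 -m pendant '[[-0.06,0.06,0,0,0,-0.17,-0.1],[-0.1,0.1,0,0,0,-0.34,-0.1],[-0.14,0.14,0,0,0,-0.51,-0.1],[-0.18,0.18,0,0,0,-0.68,-0.1],[-0.22,0.22,0,0,0,-0.85,-0.1],[-0.26,0.26,0,0,0,-1.035,-0.1],[-0.3,0.3,0.05,0,0,-1.035,-0.1],[-0.34,0.34,0.08,0,0,-1.035,-0.1],[-0.36,0.366,0.1,0,0,-1.035,-0.1],[-0.36,0.366,0.1,0,0,-1.035,-0.1],[-0.36,0.366,0.1,0,0,-1.035,-0.1],[-0.36,0.366,0.1,0,0,-1.035,-0.1]]'
cat > st.py <<'E'
from plant import ctrl
from h import *
rk=np.load("rk.npy");o=ctrl.get_obs();a=rk[2];d=o["tool_pos"][:2]-rk[:2]
print("t",o["clock"],"rackframe mm",np.round(1000*(np.array([[np.cos(a),np.sin(a)],[-np.sin(a),np.cos(a)]])@d),1),"z",round(o["tool_pos"][2]*1000,1),"yaw rel",o["orientation"][2]-np.rad2deg(a),o["orientation"][:2],"open",o["opening"],"F",o["force"])
E
python3 st.py
```

```text
clock: 1.8
tool_pos: [0.4428, -0.1716, 0.1273]
orientation: [-179.9, 0.0, -101.2]
force: [-0.7, -0.0, -0.6]
opening: 0.0394
t 1.8 rackframe mm [-130.4 -116. ] z 127.3 yaw rel -90.05794954457659 [-1.79924613e+02  1.18974534e-02] open 0.03940495215267699 F [-0.74262976 -0.02607267 -0.60683024]
```

```bash
python3 -m pendant '[[0,0,0.05,0,0,0,-0.1],[0,0,0.09,0,0,0,-0.1],[0,0,0.11,0,0,0,-0.1],[0,0,0.118,0,0,0,-0.1],[0,0,0.122,0,0,0,-0.1],[0,0,0.122,0,0,0,-0.1]]'
python3 st.py
python3 - <<'E'
from plant import snapshot
from h import *
crop(snapshot("scene"),"pics/d1.png",170,90,370,240,4)
crop(snapshot("top"),"pics/d2.png",240,140,440,290,4)
E
```

```text
clock: 2.55
tool_pos: [0.443, -0.1711, 0.0052]
orientation: [-179.9, 0.0, -101.2]
force: [0.5, 0.7, 0.5]
opening: 0.0396
t 2.55 rackframe mm [-130.2 -115.5] z 5.2 yaw rel -90.01916288378037 [-1.79932843e+02  1.26338911e-02] open 0.03963188733738368 F [0.48914667 0.66044674 0.50864052]
```

View pics/d1.png

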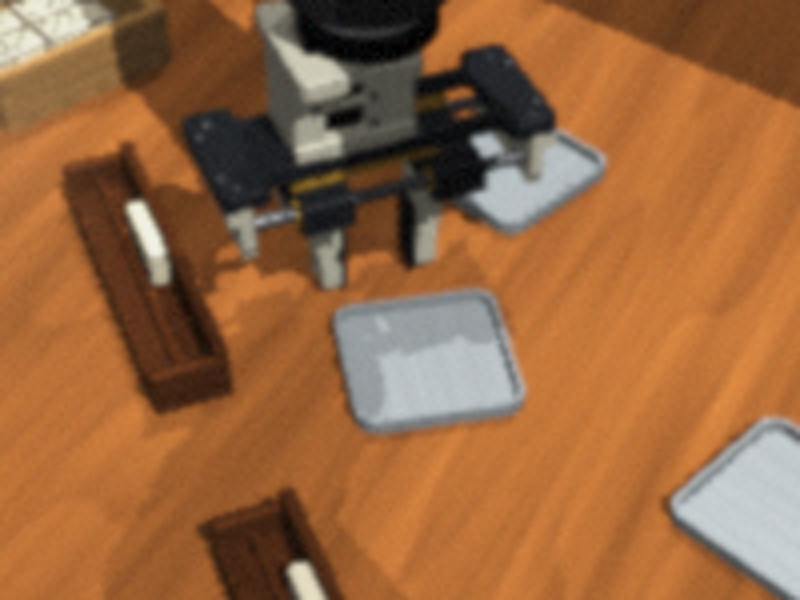

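View pics/d2.png

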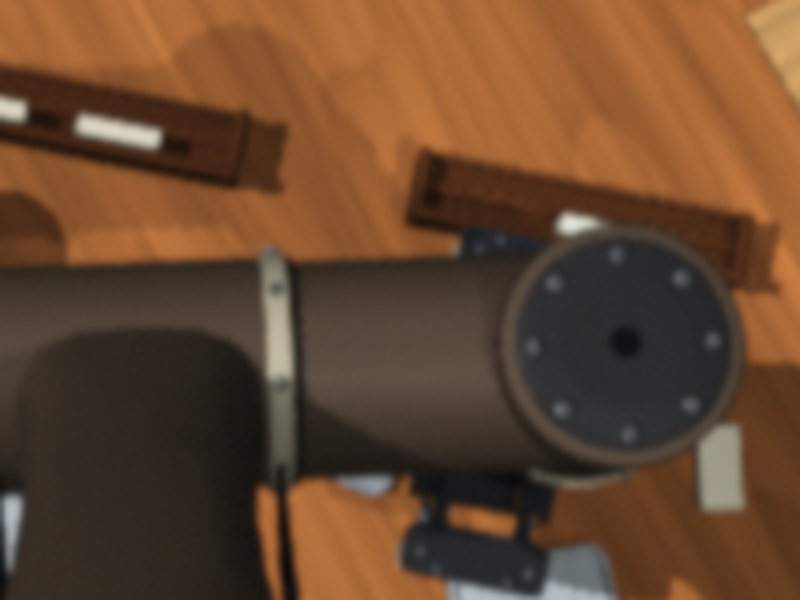

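The fingers are down beside the coaster's -y side and the path is clear. The coaster is at about (425,365) in the scene crop. I'll start the sideways push.

```bash
python3 -m pendant '[[-0.004,0,0,0,0,0,-0.1],[-0.008,0,0,0,0,0,-0.1],[-0.012,0,0,0,0,0,-0.1],[-0.015,0,0,0,0,0,-0.1],[-0.018,0,0,0,0,0,-0.1],[-0.021,0,0,0,0,0,-0.1],[-0.024,0,0,0,0,0,-0.1],[-0.027,0,0,0,0,0,-0.1],[-0.03,0,0,0,0,0,-0.1],[-0.033,0,0,0,0,0,-0.1],[-0.036,0,0,0,0,0,-0.1],[-0.039,0,0,0,0,0,-0.1]]'
python3 st.py
python3 - <<'E'
from plant import snapshot
from h import *
crop(snapshot("scene"),"pics/e1.png",170,90,370,240,4)
E
```

```text
clock: 4.15
tool_pos: [0.4501, -0.1324, 0.0046]
orientation: [180.0, 0.0, -101.2]
force: [0.2, -0.6, -0.6]
opening: 0.0394
t 4.15 rackframe mm [-130.8  -76.2] z 4.6 yaw rel -89.99632319189827 [1.79999765e+02 1.29774168e-03] open 0.03941696311657875 F [ 0.18252555 -0.62815361 -0.61897185]
```

View pics/e1.png

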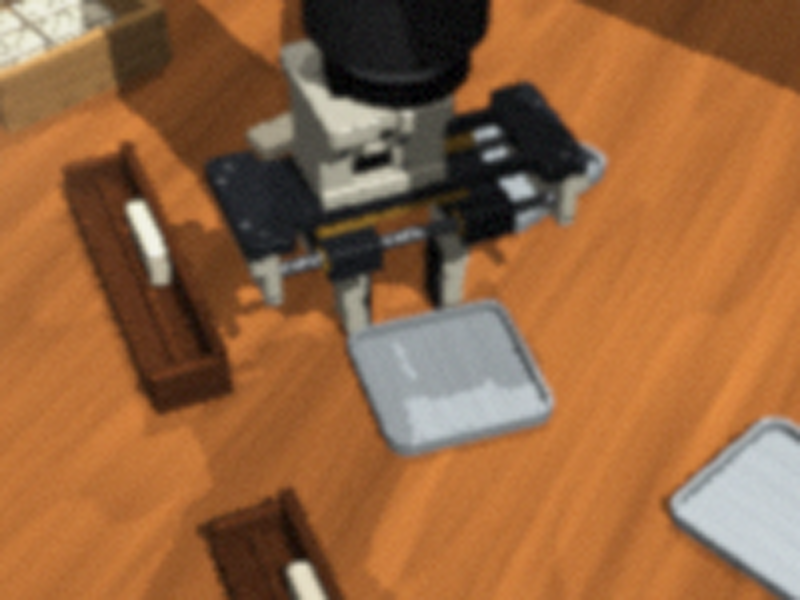

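The coaster is turning into line with the fingers and moving towards +y. I'll continue to y = -57.

```bash
python3 -m pendant '[[-0.003,0,0,0,0,0,-0.1],[-0.006,0,0,0,0,0,-0.1],[-0.009,0,0,0,0,0,-0.1],[-0.012,0,0,0,0,0,-0.1],[-0.015,0,0,0,0,0,-0.1],[-0.017,0,0,0,0,0,-0.1],[-0.0185,0,0,0,0,0,-0.1],[-0.019,0,0,0,0,0,-0.1],[-0.019,0,0,0,0,0,-0.1]]'
python3 st.py
python3 - <<'E'
from plant import snapshot
from h import *
crop(snapshot("scene"),"pics/f1.png",170,90,370,240,4)
E
```

```text
clock: 5.32
tool_pos: [0.4538, -0.114, 0.0046]
orientation: [-180.0, 0.0, -101.2]
force: [-0.2, 0.3, -0.0]
opening: 0.0395
t 5.325 rackframe mm [-130.8  -57.3] z 4.6 yaw rel -89.99795318106065 [-1.79999308e+02  3.44421602e-03] open 0.0394783618419725 F [-0.23969905  0.29930657 -0.03749059]
```

View pics/f1.png

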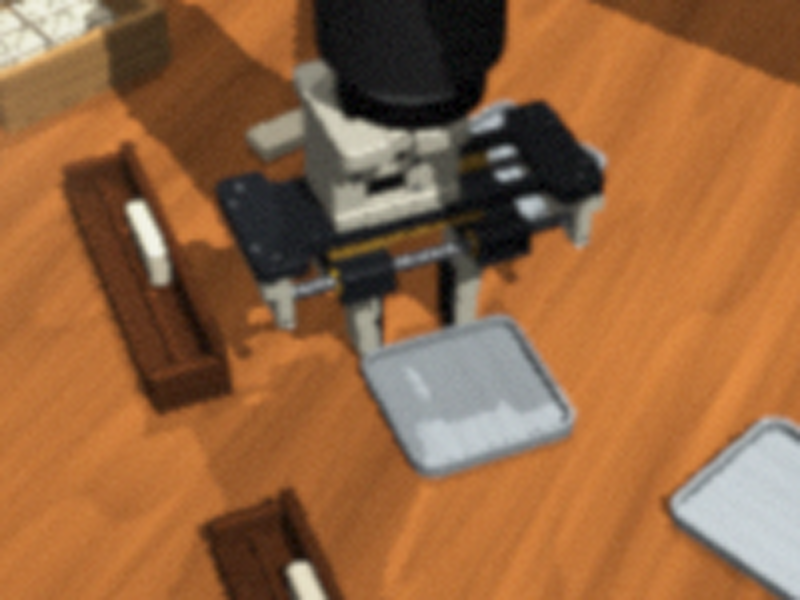

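```bash
python3 -m pendant '[[0.015,0,0,0,0,0,-0.1],[0.03,0,0,0,0,0,-0.1],[0.04,0,-0.05,0,0,0,-0.1],[0.05,0,-0.1,0,0,0,-0.1],[0.08,0,-0.13,0,0,0,-0.1],[0.08,0,-0.13,0,0,0,-0.1]]'
python3 st.py
cat > meas.py <<'E'
from plant import ctrl,snapshot
from h import *
import sys
rk=np.load("rk.npy");a=rk[2];M=np.array([[np.cos(a),np.sin(a)],[-np.sin(a),np.cos(a)]])
s=snapshot("scene");im=s["image"]
hsv=cv2.cvtColor(im,cv2.COLOR_BGR2HSV)
m=((hsv[...,1]<90)&(hsv[...,2]>60)).astype(np.uint8)
u0,v0,u1,v1=map(int,sys.argv[2:6])
k=np.zeros_like(m);k[v0:v1,u0:u1]=1;m*=k
n,l,st,ce=cv2.connectedComponentsWithStats(m);k=1+st[1:,4].argmax()
obs=(l==k).astype(np.uint8);print("area",st[k,4])
# fit silhouette: coaster prism hull
from scipy.optimize import minimize
ct=np.array([(sx*35.5+12*np.cos(t),sy*35.5+12*np.sin(t)) for sx,sy,t0 in((1,1,0),(-1,1,np.pi/2),(-1,-1,np.pi),(1,-1,-np.pi/2)) for t in t0+np.linspace(0,np.pi/2,6)])/1000
def sil(q,F=4):
    c,sn=np.cos(q[2]+a),np.sin(q[2]+a);o=rk[:2]+M.T@q[:2]
    P=[w2pix(s,[o[0]+c*x-sn*y,o[1]+sn*x+c*y,z]) for x,y in ct for z in(0,.01)]
    return cv2.convexHull((((np.array(P)-[u0,v0]+.5)*F)).astype(np.float32))
F=4
O=cv2.resize(obs[v0:v1,u0:u1].astype(np.float32),None,fx=F,fy=F,interpolation=cv2.INTER_LINEAR)
def cost(q):
    q=np.array([q[0]/1000,q[1]/1000,q[2]/100]);R=np.zeros(O.shape,np.uint8)
    cv2.fillConvexPoly(R,np.round(sil(q)*16).astype(np.int32),1,shift=4);return np.abs(R-O).sum()
x0=[float(v) for v in sys.argv[6:9]]
best=min((minimize(cost,np.array(x0)+d,method="Nelder-Mead",options=dict(initial_simplex=np.array(x0)+d+np.array([[0,0,0],[8,0,0],[0,8,0],[0,0,8]]))) for d in([0,0,0],[-6,4,3],[6,-4,-3])),key=lambda r:r.fun)
q=best.x;print("coaster rack mm",q[:2].round(1),"yaw deg",np.rad2deg(q[2]/100).round(2),"resid px",best.fun/F/F)
v=cv2.resize(im[v0:v1,u0:u1],None,fx=F,fy=F,interpolation=cv2.INTER_CUBIC)
cv2.polylines(v,[np.round(sil([q[0]/1000,q[1]/1000,q[2]/100])).astype(np.int32)],True,(0,255,255),1)
cv2.imwrite(sys.argv[1],v)
E
python3 meas.py pics/g1.png 230 150 330 220 -135 0 0
```

```text
clock: 6.12
tool_pos: [0.4392, -0.1946, 0.1371]
orientation: [-179.7, 0.0, -101.3]
force: [-0.0, 0.5, -0.9]
opening: 0.0394
t 6.125 rackframe mm [-129.5 -139.2] z 137.1 yaw rel -90.12782103324326 [-1.79711971e+02  3.35667741e-02] open 0.039400446410666756 F [-0.03101486  0.47498044 -0.89952659]
area 1462
coaster rack mm [-139.6    0.4] yaw deg 0.19 resid px 56.451171875
```

View pics/g1.png

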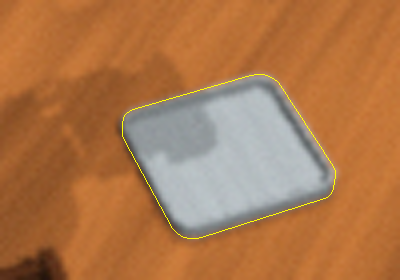

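The coaster is now centred at (-139.6, 0.4) mm with 0.2° of yaw, and the outline fits. I'll go behind it.

```bash
python3 -m pendant '[[-0.02,0.01,0,0,0,0.17,-0.1],[-0.04,0.02,0,0,0,0.34,-0.1],[-0.06,0.03,0,0,0,0.51,-0.1],[-0.08,0.04,0,0,0,0.68,-0.1],[-0.1,0.05,0,0,0,0.85,-0.1],[-0.12,0.06,0,0,0,1.02,-0.1],[-0.139,0.07,0,0,0,1.19,-0.1],[-0.139,0.0765,0,0,0,1.36,-0.1],[-0.139,0.0765,0,0,0,1.53,-0.1],[-0.139,0.0765,0,0,0,1.571,-0.1],[-0.139,0.0765,0,0,0,1.571,-0.1],[-0.139,0.0765,0,0,0,1.571,-0.1]]'
python3 st.py
```

```text
clock: 7.68
tool_pos: [0.3897, -0.0414, 0.134]
orientation: [-180.0, -0.1, 168.9]
force: [0.4, 0.2, 0.3]
opening: 0.0395
t 7.675 rackframe mm [-207.7    1.4] z 134.0 yaw rel 180.044428737709 [-1.79966950e+02 -6.41085299e-02] open 0.03948072741961212 F [0.43346459 0.19303769 0.25030688]
```

```bash
python3 -m pendant '[[0,-0.001,0.04,0,0,0,-0.1],[0,-0.001,0.08,0,0,0,-0.1],[0,-0.001,0.11,0,0,0,-0.1],[0,-0.001,0.124,0,0,0,-0.1],[0,-0.001,0.129,0,0,0,-0.1],[0,-0.001,0.129,0,0,0,-0.1],[0,-0.001,0.129,0,0,0,-0.1]]'
python3 st.py
python3 - <<'E'
from plant import snapshot
from h import *
crop(snapshot("scene"),"pics/i1.png",170,90,370,240,4)
E
```

```text
clock: 8.55
tool_pos: [0.3905, -0.0421, 0.0061]
orientation: [180.0, 0.1, 168.8]
force: [-0.5, 0.5, 0.1]
opening: 0.0396
t 8.55 rackframe mm [-206.8    0.9] z 6.1 yaw rel 180.00566006870145 [1.79963027e+02 5.92566804e-02] open 0.03964828571432267 F [-0.49810637  0.51912493  0.0605321 ]
```

View pics/i1.png

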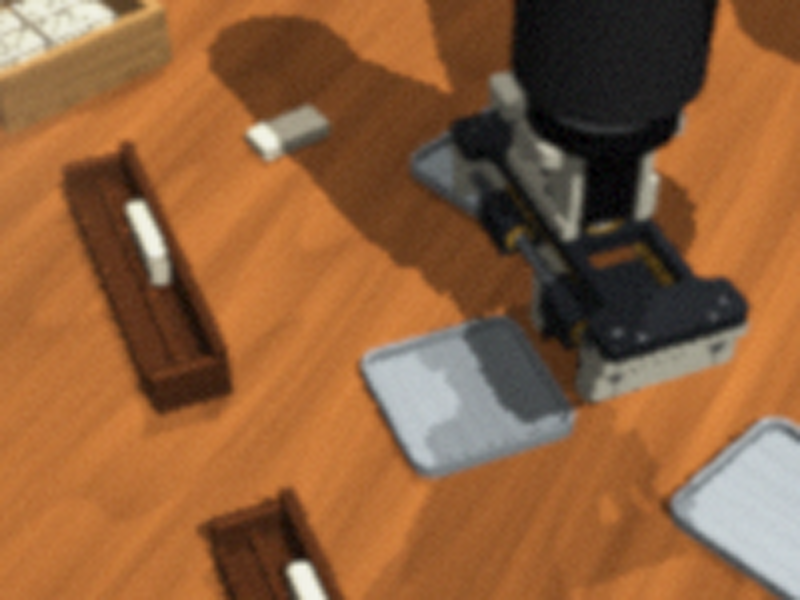

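The fingers are behind the coaster with a clear gap. I'll push it to just short of the racks, then measure.

```bash
python3 -m pendant '[[-0.004,0,0.001,0,0,0,-0.1],[-0.008,0,0.001,0,0,0,-0.1],[-0.012,0,0.001,0,0,0,-0.1],[-0.017,0,0.001,0,0,0,-0.1],[-0.023,0,0.001,0,0,0,-0.1],[-0.029,0,0.001,0,0,0,-0.1],[-0.035,0,0.001,0,0,0,-0.1],[-0.041,0,0.001,0,0,0,-0.1],[-0.046,0,0.001,0,0,0,-0.1],[-0.05,0,0.001,0,0,0,-0.1],[-0.053,0,0.001,0,0,0,-0.1],[-0.054,0,0.001,0,0,0,-0.1]]'
python3 st.py
python3 meas.py pics/j1.png 220 150 320 225 -95 0 0
```

```text
clock: 10.1
tool_pos: [0.4431, -0.0528, 0.0045]
orientation: [-180.0, -0.0, 168.8]
force: [-0.4, 1.1, 0.9]
opening: 0.04
t 10.1 rackframe mm [-153.2    0.6] z 4.5 yaw rel 179.99152557565182 [-1.79999124e+02 -1.98898269e-03] open 0.04001037733154016 F [-0.44692865  1.14653157  0.90351862]
area 1753
coaster rack mm [-93.9   0.1] yaw deg 1.28 resid px 302.26953125
```

View pics/j1.png

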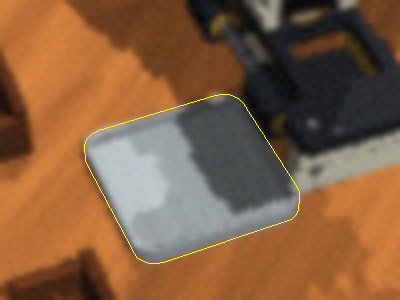

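The outline fit gives y of about 0, and the back edge is flush with the fingers. I'll push on into the gap.

```bash
python3 -m pendant '[[-0.004,0,0,0,0,0,-0.1],[-0.009,0,0,0,0,0,-0.1],[-0.014,0,0,0,0,0,-0.1],[-0.02,0,0,0,0,0,-0.1],[-0.026,0,0,0,0,0,-0.1],[-0.032,0,0,0,0,0,-0.1],[-0.038,0,0,0,0,0,-0.1],[-0.044,0,0,0,0,0,-0.1],[-0.049,0,0,0,0,0,-0.1],[-0.053,0,0,0,0,0,-0.1],[-0.056,0,0,0,0,0,-0.1],[-0.057,0,0,0,0,0,-0.1]]'
python3 st.py
python3 - <<'E'
from plant import snapshot
from h import *
crop(snapshot("scene"),"pics/k1.png",130,110,310,245,4)
E
```

```text
clock: 11.65
tool_pos: [0.499, -0.0638, 0.0046]
orientation: [180.0, 0.0, 168.8]
force: [-1.9, 0.4, 1.2]
opening: 0.0399
t 11.65 rackframe mm [-96.1   0.6] z 4.6 yaw rel 179.98852460761668 [1.79999933e+02 5.69697255e-04] open 0.03988121802977873 F [-1.88543989  0.44918573  1.20972344]
```

View pics/k1.png

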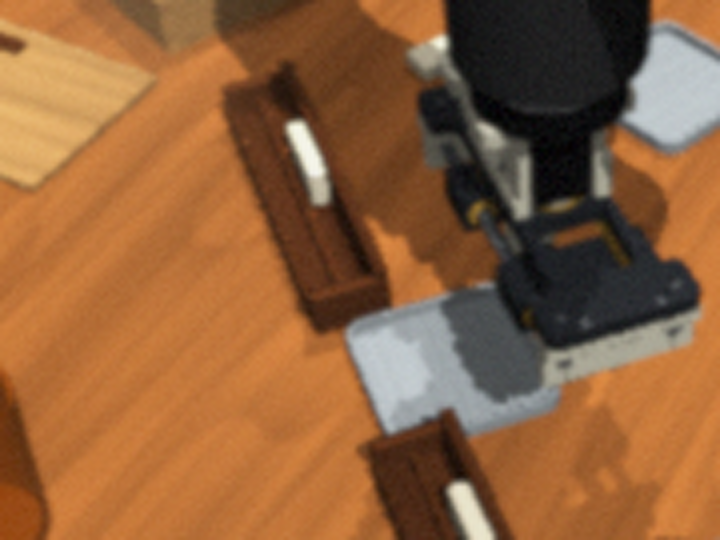

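The coaster's leading edge, near (370,330)–(385,430), is entering the gap clear of both rack ends. I'll continue.

```bash
python3 -m pendant '[[-0.004,0,0,0,0,0,-0.1],[-0.009,0,0,0,0,0,-0.1],[-0.014,0,0,0,0,0,-0.1],[-0.02,0,0,0,0,0,-0.1],[-0.026,0,0,0,0,0,-0.1],[-0.032,0,0,0,0,0,-0.1],[-0.038,0,0,0,0,0,-0.1],[-0.044,0,0,0,0,0,-0.1],[-0.049,0,0,0,0,0,-0.1],[-0.053,0,0,0,0,0,-0.1],[-0.056,0,0,0,0,0,-0.1],[-0.057,0,0,0,0,0,-0.1]]'
python3 st.py
python3 - <<'E'
from plant import snapshot
from h import *
crop(snapshot("scene"),"pics/l1.png",80,110,280,260,4)
E
```

```text
clock: 13.2
tool_pos: [0.5549, -0.0749, 0.0045]
orientation: [-180.0, -0.0, 168.8]
force: [-2.0, 1.2, 1.5]
opening: 0.0392
t 13.2 rackframe mm [-39.1   0.6] z 4.5 yaw rel 179.99384953109669 [-1.79999656e+02 -2.70418476e-04] open 0.03915091152865998 F [-1.99109134  1.24809451  1.46216808]
```

View pics/l1.png

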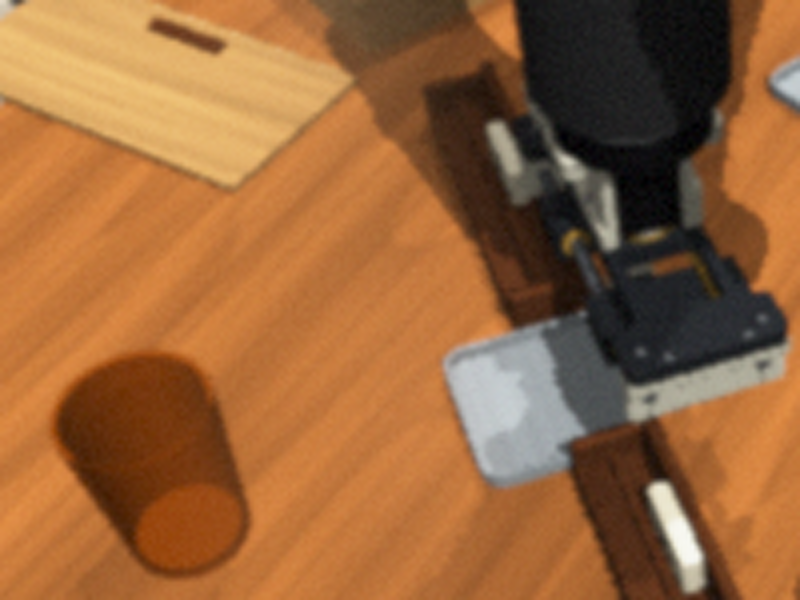

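The coaster is well into the gap with about 2 N of push force. I'll do the last stretch, bringing its centre to about 80 mm.

```bash
python3 -m pendant '[[-0.004,0,0,0,0,0,-0.1],[-0.009,0,0,0,0,0,-0.1],[-0.015,0,0,0,0,0,-0.1],[-0.021,0,0,0,0,0,-0.1],[-0.028,0,0,0,0,0,-0.1],[-0.035,0,0,0,0,0,-0.1],[-0.042,0,0,0,0,0,-0.1],[-0.048,0,0,0,0,0,-0.1],[-0.054,0,0,0,0,0,-0.1],[-0.058,0,0,0,0,0,-0.1],[-0.061,0,0,0,0,0,-0.1],[-0.062,0,0,0,0,0,-0.1]]'
python3 st.py
python3 meas.py pics/m1.png 140 160 250 250 80 0 0
```

```text
clock: 14.75
tool_pos: [0.6157, -0.0869, 0.0045]
orientation: [180.0, -0.0, 168.8]
force: [-2.3, 0.1, 0.7]
opening: 0.039
t 14.75 rackframe mm [22.8  0.6] z 4.5 yaw rel 179.98678257416802 [ 1.79998373e+02 -1.99416815e-03] open 0.03896570889656168 F [-2.28167821  0.10612516  0.69976845]
area 1832
coaster rack mm [82.6 -0.2] yaw deg 0.91 resid px 545.71484375
```

View pics/m1.png

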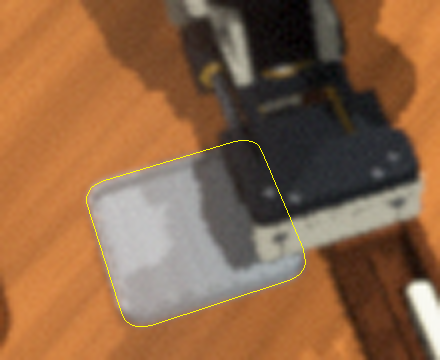

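The coaster is at about x = 80 mm. I'll back off, lift clear and check.

```bash
python3 -m pendant '[[0.005,0,0,0,0,0,-0.1],[0.015,0,0,0,0,0,-0.1],[0.022,0,-0.02,0,0,0,-0.1],[0.025,0,-0.06,0,0,0,-0.1],[0.04,0,-0.11,0,0,0,-0.1],[0.08,0,-0.14,0,0,0,-0.1],[0.13,0,-0.15,0,0,0,-0.1],[0.17,0,-0.15,0,0,0,-0.1],[0.17,0,-0.15,0,0,0,-0.1]]'
python3 st.py
python3 meas.py pics/n1.png 140 160 250 250 80 0 0
python3 - <<'E'
from plant import snapshot
from h import *
s=snapshot("scene");cv2.imwrite("pics/n2.png",s["image"])
rk=np.load("rk.npy");a=rk[2]
s=snapshot("top");crop(s,"pics/n3.png",190,60,450,255,3)
E
```

```text
clock: 15.92
tool_pos: [0.4465, -0.0537, 0.1565]
orientation: [179.9, 0.1, 168.9]
force: [0.9, -0.4, 0.4]
opening: 0.0395
t 15.925 rackframe mm [-149.6    0.4] z 156.5 yaw rel 180.0577448684603 [1.79894954e+02 1.47998648e-01] open 0.03946473732711536 F [ 0.89786759 -0.43678798  0.36836454]
area 1749
coaster rack mm [82.4 -0.2] yaw deg -0.25 resid px 58.994140625
```

View pics/n1.png

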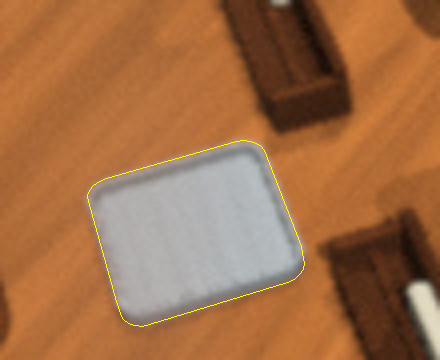

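View pics/n2.png

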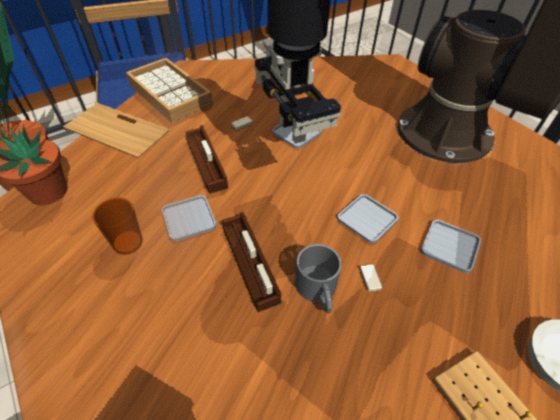

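View pics/n3.png

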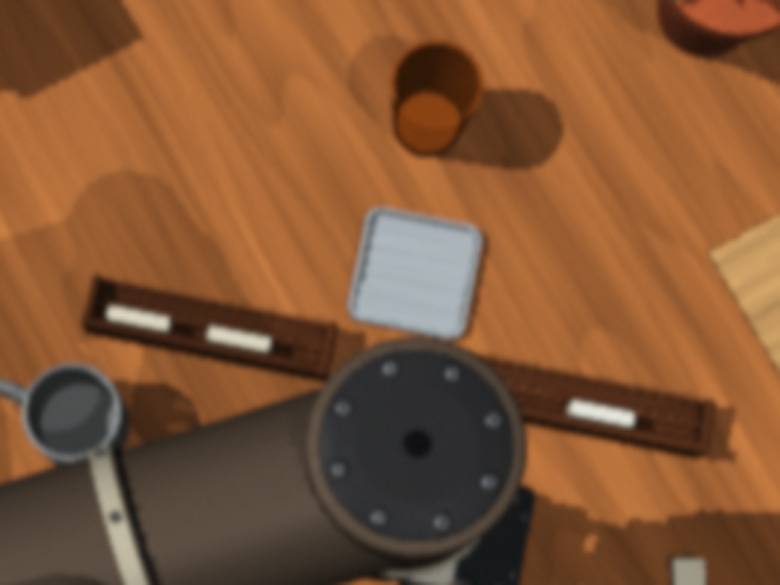

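The coaster is at x ≈ 82 mm (69 mm needed), y ≈ 0, square to the racks and clear of both the racks and the glass. The glass, cup and dominoes are at the same pixels as at the start. I'll hand in.

```bash
python3 -c "
from plant import ctrl
print(ctrl.close_job())"
```

```text
the job is handed in; nothing more can be done
None
```

The steel coaster now lies flat on the far side of the racks, in front of the amber glass and not touching it. I handed the job in at about 16 s of the 58 s allowed; no verdict is reported.

**What I did:** I took the look-alike farthest from the base (0.466 m; the others are at most 0.381 m away). I pushed it sideways with two fingertips to centre it and square it to the racks. Then I pushed it straight through the gap from behind, with 1–2.5 N on the wrist at each stop and no sign of touching the racks.

**Last checks:**
- **Coaster position:** its centre is about 82 mm past the racks' middle line, 0.2 mm off the gap's middle line and turned about 0.3°. The final fingertip position gave about 80 mm, so the two disagree by 2 mm, which is within calibration.
- **Clearance and bystanders:** both pictures show a clear space between coaster and glass. The cup, glass and dominoes look unmoved; I judged this by eye and did not measure it.
- **Less certain:** the outline fits made while the gripper was in view were poorer, so I relied on those made with the arm clear.

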